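# Open the child-resistant cap of the degreaser jug

## Robot

A 6-joint arm with a two-finger parallel gripper is mounted at the origin on the work surface. World frame = base frame: x ahead of the robot, y to its left, z up, the work surface at z = 0. Lengths are in mm, angles in rad, forces in N, time in s.
With the tool pointing down it reaches from about 350 to 775 mm from the base axis. Payload 7.3 kg.
Tool frame: the origin (TCP) lies at the centre of the arm's flange, where the gripper is bolted on; the fingertips stand 178 mm ahead of it and the grasp point (between the pads) lies 159 mm ahead of it; z points along the fingers, y is the direction in which the jaws open and shut (so a half turn about z gives the same grasp; the last joint's range is limited). The gripper opens to 92 mm and grips with 3 to 60 N. Pads are 19 mm wide; open, the fingers measure 130 mm over their backs; the gripper's body (75 mm by 190 mm) begins 47 mm behind the grasp point.
Start: joints at [1.064, 0.342, 1.524, -0, 1.275, -0.146], TCP at [185.316, 491.209, 404.741] pointing down, gripper open.
Joint ranges: [-2.53, 2.53], [-0.77, 2.02], [0.04, 2.7], [-1, 4.14], [0.28, 2.66], [-3.11, 3.11]. Speed limits (rad/s): [2.57, 2.57, 3.14, 3.14, 3.14, 3.14].

## Interface

Orientations are given as [roll, pitch, yaw] about the fixed x, y, z axes, in that order (R = Rz(yaw) Ry(pitch) Rx(roll)).
In Python, from plant import get_obs, capture, close_job gives the robot as it stands. The module is installed in compiled form; this text tells all that it offers.
- The arm moves only by the shell command python3 -m pendant 'ROWS'. ROWS is JSON, a list of rows, each a list of 3 entries, a list of its own where there are three numbers: the shift along the tool's x, y, z in m, then the turn, a rotation vector about the tool's x, y, z in rad, then the finger opening in m, from 0 to 0.0918. In form: [[[tx, ty, tz], [wx, wy, wz], fingers], ...]. A call has 1 to 10 rows; each row is the pose to reach, as a shift and turn from the pose commanded when the call began, along the tool's axes at that moment; what a row does not reach only later rows make up. A row lasts 1/12 s, in which the tool goes at most 41.7 mm and 7.16 degrees, less where a joint would pass 70% of its speed; a pose out of reach is approached as far as the arm can. A call with a gripper value outside its range is refused whole. The fingers move at their own pace and stop on an object; the grip force is fixed at half the most. Time passes only in rows, so rows that repeat a pose let the fingers close. It gives the time, the measured TCP pose, the force and the opening at its end, in the units of the state.
- get_obs(): the state, without advancing time (a new reading comes with each control period).
- capture(name): name is "scene" or "top" or "wrist"; returns a dict with "color" (480x640x3 uint8, red, green, blue), "mtx" (3x3 intrinsics, pixels), "dist" ([k1, k2, p1, p2, k3] as OpenCV has them; the pictures are not rectified), "rvec" (rotation vector, rad) and "tvec" (3), from world to camera coordinates, as OpenCV has them. Camera axes: x right, y down, z forward; pixel columns grow to the right and rows downward; lengths in mm; the calibration is good to about 2 mm. A picture is of the moment at which its call begins. There is no depth.
- close_job(): hands the job in, once; it reports no verdict.
The state is a dict: "time": time; "joint_positions": joint angles; "dq": joint speeds; "tau": joint torques, N m; "tool_pos": TCP position; "tcp_rot": TCP orientation; "contact_force": force on the tool from outside, world axes, zero at the start; "moment": the same for the moment, N m; "grip_width": finger opening in mm.
Only numpy, scipy, OpenCV 4.12 (cv2) and the standard library are available. Lean on these libraries where they do the work, as an engineer would, in place of code of your own. Each camera call takes 0.05 s, during which the arm holds its last target. There are 200 camera calls.

## Task

Open the heavy white degreaser jug: push its child-resistant cap down firmly against its spring until you feel it bottom, but do not lean on the thin-walled jug with more than about 30 N (three kilos), and keep it down while you turn the cap anticlockwise (seen from above) until it is free. Lift the cap off and set it down upright in the shallow white enamelled drip dish, letting go only when it rests there. The jug must stay standing where it is, not twisted, tipped or dragged, and the dish and the other kitchen things stay in their places.

Things in the scene. Friction and masses are not known exactly. Their poses are not given: they have to be found in the camera images.
- cap_mid (a point): centre, half-way up, of the jug's cap: round black ribbed plastic, 50 mm across, 26 mm high, 30 g; z up its axis. Three lugs in its skirt sit in pockets under the neck's ledges, held up by a spring. It yields at 8 to 11 N, then softly (1 N per mm) for 4 to 8 mm, differing unseen from cap to cap, to a hard stop at 12 to 20 N, where the push rises steeply. Only the last 1 mm before it frees the lugs.
- cap_top (a point): centre of the cap's top; x along the moulded mark there, equal to the jug's x (within 5 deg) while locked. Held on its stop the cap turns anticlockwise (positive about z) by 60 deg; from 20 deg on cams raise it, by 4.5 mm in all: let it rise. From 50 to 69 deg it lifts straight off; near 70 deg is an end wall. Turned without enough push it jams on its teeth and the jug turns along; clockwise it is blocked.
- jug_mouth (a point): the jug's neck axis at about the height of its rim, 222 mm above its underside (the locked cap's centre is 5 mm below this point, the cap's top 8 mm above it). The jug: white plastic, filled, 1.5 litre, 100 x 90 mm in plan, rounded shoulders between 150 and 187 mm height, 1.5 to 1.7 kg, standing loose on the counter; x points to its side handle. Neck 33 mm across, 41 mm over the ledges.
- jug_handle (a point): middle of the jug's side handle, 85 mm from the jug's axis along its x, 100 mm above the counter
- dish_floor (a point): centre of the inner floor of the shallow white enamelled drip dish, 3 mm above the counter; the dish is 170 mm (its x) by 130 mm (its y) outside, walls 3 mm thick and 16 mm high, 0.45 kg, loose
- counter: the stainless steel counter, top at height 0, on which everything stands
- trivet: round orange silicone trivet, 170 mm across, 8 mm thick; origin at the centre of its underside; bystander
- measuring_jug: glass measuring jug, 104 mm across the rim, 130 mm high, handle on one side; origin at the centre of its underside; bystander
- tongs: steel kitchen tongs lying flat, 240 mm long, 24 mm high; origin under the middle; bystander
- container: clear plastic food container with a clipped-on grey lid, 178 x 128 x 78 mm; origin at the centre of its underside; bystander
- oil_bottle: upright cooking-oil bottle with a plain screw cap, 72 mm across, 255 mm high; origin at the centre of its underside; bystander
- brush: wooden scrubbing brush, 205 mm long, 42 mm wide, 44 mm high, head towards its x; lies between jug and dish, along x; origin underneath the middle; bystander
Things that resemble listed ones, but are neither listed nor needed, are in the scene too. There is more than one size of the part that bears dish_floor; the job needs the smallest.

How it is judged (in metres and radians):
On the way, in this order (a step that is already met when the one before it is completed fails the run):
1. the cap is pushed down against its spring while still locked (z of cap_mid in the frame of jug_mouth below -0.007 m and angle between the x axis of cap_mid and the x axis of jug_mouth, either way round below 0.2 rad), for 0.05 s.
2. the cap, still on the neck, is turned to where its lugs stand in the gaps (z of cap_mid in the frame of jug_mouth below 0.004 m and horizontal distance between cap_mid and jug_mouth below 0.008 m and angle between the x axis of cap_mid and the x axis of jug_mouth, either way round above 0.85 rad), for 0.05 s.
3. the cap is lifted clear of the neck (z of cap_mid in the frame of jug_mouth above 0.03 m), for 0.1 s.
At the end, for the whole second after the job is handed in: The cap rests upright (within 6 deg) and still on the floor of the drip dish, wholly inside its walls (centre within 60 mm of the dish's centre along its length and 40 mm across), let go; the jug stands upright with its mouth within 30 mm and its handle within 35 mm of where they were (z of cap_mid in the frame of dish_floor below 0.017 m and x of cap_mid in the frame of dish_floor between -0.06 and 0.06 m and y of cap_mid in the frame of dish_floor between -0.04 and 0.04 m and angle between cap_mid's own z axis and vertical below 0.1 rad and linear speed of cap below 0.02 m/s and angle between jug_mouth's own z axis and vertical below 0.05 rad and distance of jug_mouth from where it was at the start of the episode below 0.03 m and distance of jug_handle from where it was at the start of the episode below 0.035 m); the robot touches nothing.
It fails at once if the jug is leaned on: more than about 30 N pushed down on it (46 N between jug and counter, its weight of 15 to 16.5 N included) (contact force between jug and counter above 46 N).
It fails at once if the jug is tipped by more than 10 deg, moved or lifted by more than 30 mm, or twisted so that its handle moves by more than 35 mm (angle between jug_mouth's own z axis and vertical above 0.17 rad or distance of jug_mouth from where it was at the start of the episode above 0.03 m or distance of jug_handle from where it was at the start of the episode above 0.035 m).
It fails at once if the cap is let go in the air (contact force between the fingers and cap below 0.05 N and z of cap_mid in the frame of dish_floor above 0.025 m and horizontal distance between cap_mid and jug_mouth above 0.06 m).
It fails at once if the dish is pushed by more than 30 mm (distance of dish_floor from where it was at the start of the episode above 0.03 m).
It fails at once if one of the other kitchen things is moved by more than 30 mm (distance of any of trivet, measuring_jug, tongs, container, oil_bottle, brush from where it was at the start of the episode above 0.03 m).
It also fails if it takes over 72 s, if anything falls off the work surface, if the arm or the gripper's body presses on something with over 40 N, if the wrist force passes 120 N, or if a joint passes its speed limit or range.

## Working session

There is one attempt and no reset: what is moved stays moved. The work goes in short steps, Python scripts to look and compute and a shell command to move; the robot and the scene stay as the last step left them, time stands still between calls to the robot, and variables do not carry over. Pictures are saved under pics/ and viewed, about 8 in all and at most 12, crops included, and the job is handed in when it is done.

```bash
mkdir -p pics; cat > h.py <<'E'
import numpy as np, cv2, pickle
from plant import get_obs, capture
def snap(n,f):
    c=capture(n); cv2.imwrite('pics/'+f+'.png',c['color'][:,:,::-1]); pickle.dump(c,open(f+'.pkl','wb')); return c
def load(f): return pickle.load(open(f+'.pkl','rb'))
def ray(c,u,v):
    R,_=cv2.Rodrigues(np.array(c['rvec'],float)); t=np.array(c['tvec'],float).ravel()
    p=cv2.undistortPoints(np.array([[[u,v]]],float),np.array(c['mtx']),np.array(c['dist'],float))[0,0]
    return -R.T@t, R.T@np.array([p[0],p[1],1.])
def atz(c,u,v,z):
    o,d=ray(c,u,v); return o+d*(z-o[2])/d[2]
def proj(c,P):
    return cv2.projectPoints(np.array(P,float).reshape(-1,3),np.array(c['rvec'],float),np.array(c['tvec'],float),np.array(c['mtx']),np.array(c['dist'],float))[0][:,0]
E
python3 -c "
from h import *
for n in ['scene','top']: c=snap(n,n+'0'); print(n,ray(c,320,240))
print(get_obs())"
```

```text
scene (array([ 901.11470971,  524.59201918, 1461.40270081]), array([-0.25646608, -0.47256096, -0.84343249]))
top (array([ 129.08927295, -158.02553946, 1821.23167294]), array([ 0.20809051, -0.01850152, -0.97804113]))
{'time': 0.1, 'joint_positions': array([ 1.06398635e+00,  3.42663780e-01,  1.52492201e+00, -1.57761368e-05,
        1.27539352e+00, -1.46030486e-01]), 'dq': array([-0.00123323, -0.00087352, -0.00176429, -0.00072443, -0.00028221,
       -0.00304609]), 'tau': array([ 1.09590153e-03, -4.32002056e+01, -2.44696140e+01,  7.18720257e-02,
        5.27133280e-02, -3.17768706e-05]), 'tool_pos': array([185.26530537, 491.09893585, 404.10853535]), 'tcp_rot': array([-3.14021856e+00, -1.86848952e-04,  2.78081764e+00]), 'contact_force': array([-0.60329928, -0.28914913, -0.39986178]), 'moment': array([-0.0418663 ,  0.01605339, -0.01594674]), 'grip_width': 91.47025331247737}
```

View pics/scene0.png

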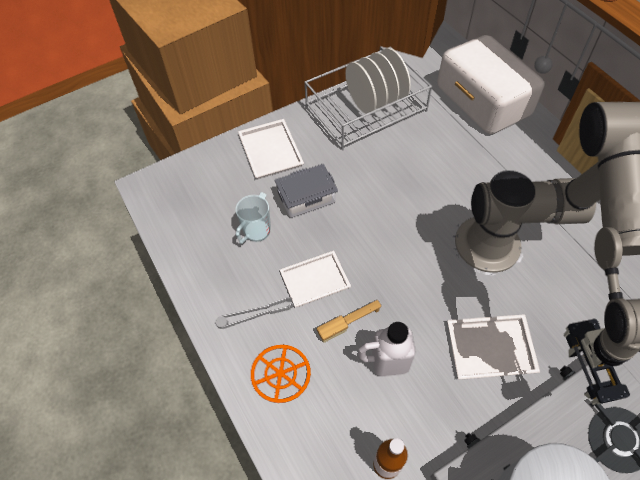

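View pics/top0.png

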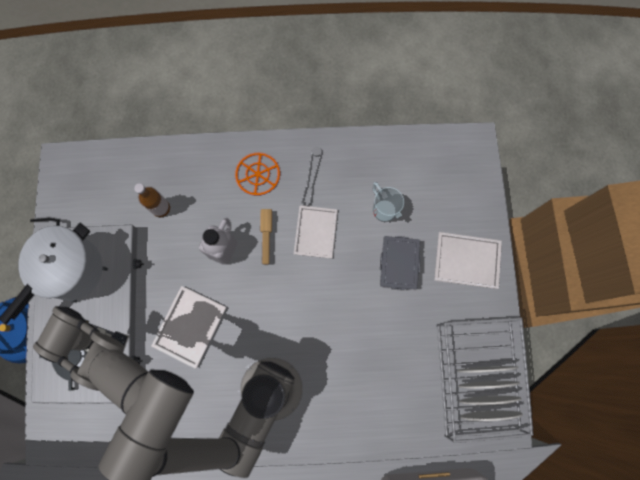

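The scene picture shows the jug cap at (398,331). The smallest dish is at (315,279), beside the brush at (348,322). In the top picture the cap is at (211,237), the dish at (317,231) and the jug handle at about (224,226). I'll enlarge both for closer readings.

```bash
python3 -c "
from h import *
a=cv2.imread('pics/scene0.png')[245:395,270:430]; b=cv2.imread('pics/top0.png')[190:280,190:350]
cv2.imwrite('pics/crop1.png',np.vstack([cv2.resize(a,None,fx=4,fy=4,interpolation=2)[:600]])); cv2.imwrite('pics/crop2.png',cv2.resize(b,None,fx=5,fy=5,interpolation=2))
s,t=load('scene0'),load('top0')
print('cap',atz(s,398,331,230),atz(t,211,237,230))
print('dish',atz(s,315,279,8),atz(t,317,231,8))
print('oil',atz(s,396,446,255),atz(t,140,188,255))
for P in ['scene0']: print(proj(s,[0,0,0]))
"
```

```text
cap [498.45058978 165.33492508 230.        ] [493.09632816 158.9437159  230.        ]
dish [ 545.17484421 -175.11704845    8.        ] [ 548.71500405 -183.03595725    8.        ]
oil [665.17806048 394.00445505 255.        ] [661.1570288  388.60926809 255.        ]
[[487.29036151 243.06396905]]
```

View pics/crop1.png

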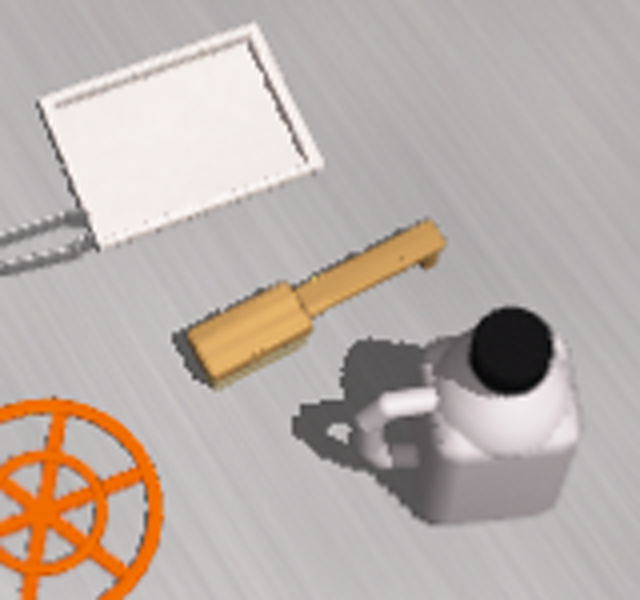

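View pics/crop2.png

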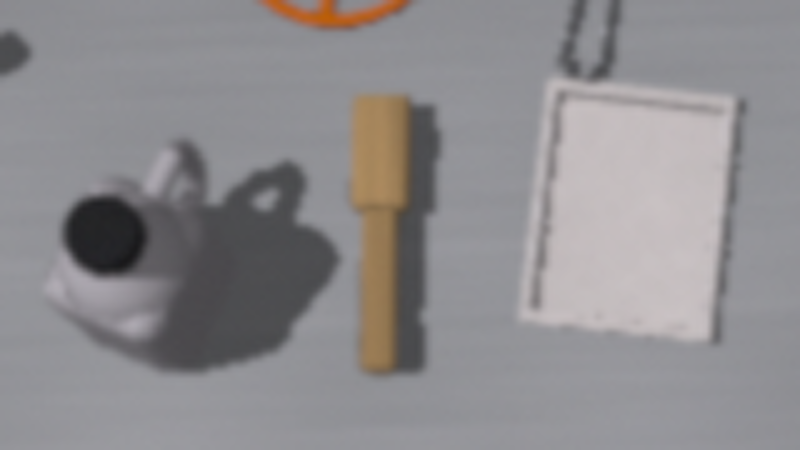

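The crops show the cap centre at scene (397.7,332) and top (211,237), and the dish corners are clear in both. Next I triangulate these points, check them against the given sizes, and work out the hover move.

```bash
cat >> h.py <<'E'
from scipy.spatial.transform import Rotation as Ro
def delta(P,yaw=None):
    "tool-axes shift m and turn to bring TCP to P (mm), pointing down with yaw"
    o=get_obs(); R=Ro.from_euler('xyz',o['tcp_rot']); d=R.inv().apply(np.array(P)-o['tool_pos'])/1000
    w=(R.inv()*Ro.from_euler('xyz',[np.pi,0,o['tcp_rot'][2] if yaw is None else yaw])).as_rotvec()
    return d.round(4),w.round(4)
def tri(*obs):
    A=np.zeros((3,3));b=np.zeros(3)
    for c,u,v in obs:
        o,d=ray(c,u,v); d=d/np.linalg.norm(d); M=np.eye(3)-np.outer(d,d); A+=M;b+=M@o
    return np.linalg.solve(A,b)
E
python3 -c "
from h import *
s,t=load('scene0'),load('top0')
print('cap',tri((s,397.75,332),(t,211,237)))
T=np.array([atz(t,190+x/5,190+y/5,16) for x,y in [(550,80),(740,98),(715,340),(522,320)]])
S=np.array([atz(s,270+x/4,245+y/4,16) for x,y in [(42,100),(258,25),(322,165),(100,248)]])
for C in (T,S): print(C.round(0).tolist(),C.mean(0),[np.linalg.norm(C[i]-C[i-1]).round(0) for i in range(4)])
print('handle',atz(s,270+375/4,245+435/4,100),atz(t,190+172/5,190+165/5,115))
print(delta([495,162,450]))
"
```

```text
cap [496.07960885 162.39304709 215.09883816]
[[643.0, -125.0, 16.0], [623.0, -263.0, 16.0], [445.0, -235.0, 16.0], [466.0, -98.0, 16.0]] [ 544.60080574 -180.52207578   16.        ] [np.float64(179.0), np.float64(139.0), np.float64(180.0), np.float64(139.0)]
[[623.0, -255.0, 16.0], [444.0, -225.0, 16.0], [468.0, -93.0, 16.0], [646.0, -121.0, 16.0]] [ 545.07272701 -173.342934     16.        ] [np.float64(136.0), np.float64(181.0), np.float64(134.0), np.float64(180.0)]
handle [571.59118581 133.2769121  100.        ] [566.65848365 135.32390589 115.        ]
(array([-0.406 , -0.1986, -0.0457]), array([-0.0014, -0.0002,  0.    ]))
```

The cap's height fits, since a point at 215–230 mm was expected. The dish reads 180x136 mm, a little large from edge blur, but it is still the smallest of the three. Its centre is about (545,-177) with its long axis at -9 deg. Moving to hover above the cap.

```bash
python3 -m pendant '[[[0,0,-0.04],[0,0,0],0.0918],[[-0.04,-0.02,-0.0457],[0,0,0],0.0918],[[-0.08,-0.039,-0.0457],[0,0,0],0.0918],[[-0.12,-0.0585,-0.0457],[0,0,0],0.0918],[[-0.155,-0.0755,-0.0457],[0,0,0],0.0918],[[-0.19,-0.0925,-0.0457],[0,0,0],0.0918],[[-0.225,-0.11,-0.0457],[0,0,0],0.0918],[[-0.26,-0.127,-0.0457],[0,0,0],0.0918],[[-0.295,-0.144,-0.0457],[0,0,0],0.0918],[[-0.33,-0.161,-0.0457],[0,0,0],0.0918]]'
python3 -c "
from h import *
print(delta([496,162,450]),get_obs()['joint_positions'])"
```

```text
time: 0.93
tool_pos: [438.2, 222.3, 450.2]
tcp_rot: [-3.141, -0.0, 2.781]
contact_force: [0.4, 0.2, 0.6]
grip_width: 91.6
(array([-0.0754, -0.036 ,  0.0002]), array([-0.0001, -0.0004,  0.    ])) [ 3.13321622e-01  2.46376854e-01  1.53135667e+00  1.72592439e-04
  1.36428793e+00 -8.96484289e-01]
```

```bash
python3 -m pendant '[[[-0.035,-0.017,0],[0,0,0],0.0918],[[-0.0754,-0.036,0],[0,0,0],0.0918],[[-0.0754,-0.036,0],[0,0,0],0.0918],[[-0.0754,-0.036,0],[0,0,0],0.0918]]'
python3 -c "
from h import *
c=snap('wrist','w1'); print(ray(c,320,240)); o=get_obs(); print(o['tool_pos'],o['contact_force'],o['moment'],proj(c,[[496,162,230],[496,162,215]]))"
```

```text
time: 1.27
tool_pos: [496.3, 162.0, 449.5]
tcp_rot: [-3.141, -0.001, 2.777]
contact_force: [-0.6, -0.2, -0.0]
grip_width: 91.6
(array([435.79838057, 185.46117685, 429.07538635]), array([ 0.23159477, -0.10184073, -0.9675655 ]))
[495.29979584 163.25702287 449.7256612 ] [-0.51546295  0.22747375 -0.32003509] [-0.02516526  0.01264628  0.01619944] [[323.51171349 259.86882068]
 [323.56749921 252.81320531]]
```

View pics/w1.png

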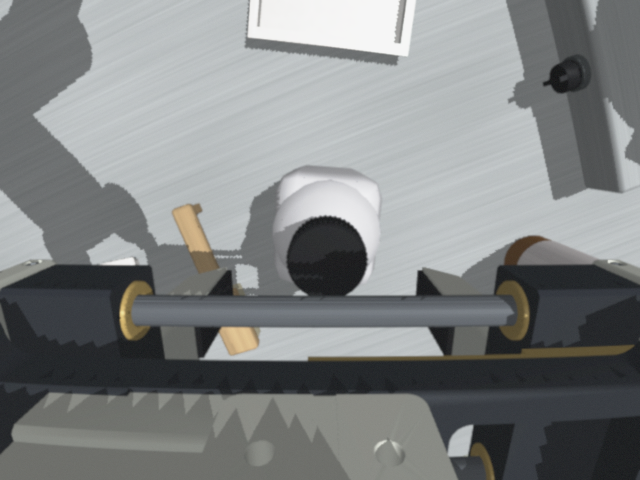

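The wrist picture shows the black cap top spanning columns 287–367, with its lower edge at row 296, between the open fingers. Next I fit a circle of r=25 at z=230 to those extents.

```bash
cat > fit.py <<'E'
from h import *
from scipy.optimize import least_squares
c=load('w1'); a=np.linspace(0,2*np.pi,180)
def ext(p): q=proj(c,np.c_[p[0]+25*np.cos(a),p[1]+25*np.sin(a),0*a+p[2]]); return np.array([q[:,0].min(),q[:,0].max(),q[:,1].max()])
r=least_squares(lambda p:ext(p)-[287,367,296.5],[496,162,230]); print(r.x)
r=least_squares(lambda p:ext([*p,230])-[287,367,296.5],[496,162]); print(r.x,r.fun)
print(delta([*r.x,385]))
g=cv2.cvtColor(c['color'],cv2.COLOR_RGB2GRAY)[205:305,277:377]
cv2.imwrite('pics/capz.png',cv2.resize(np.clip(g.astype(float)*4,0,255).astype('uint8'),None,fx=5,fy=5,interpolation=2))
E
python3 fit.py
```

```text
[497.55995212 163.73045592 226.68794991]
[496.1963049 164.2197933] [-0.6832544   0.68371118  0.04618835]
(array([-0.0006,  0.0012,  0.0647]), array([-0.0004, -0.0017,  0.    ]))
```

View pics/capz.png

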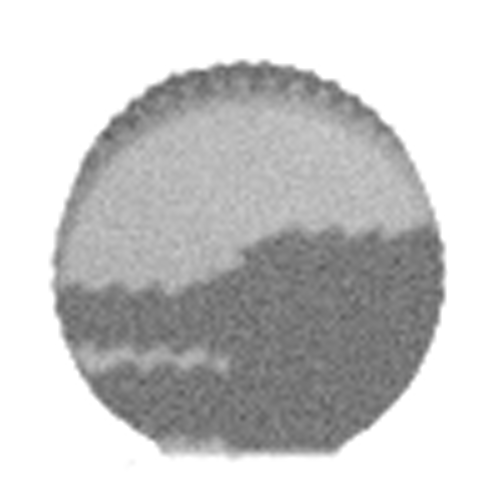

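The cap's lower edge is hidden by the gripper bar at row 295. Using the far edge of the top face (row 224.4) and the sides (288, 365.7) instead.

```bash
sed -i 's/q\[:,1\].max()/q[:,1].min()/; s/\[287,367,296.5\]/[288,365.7,224.4]/g' fit.py; python3 fit.py
```

```text
[501.06010583 162.34776069 221.17022523]
[499.33908636 162.93268715] [-1.66589296  1.66693534  0.10026353]
(array([-0.004 ,  0.0012,  0.0647]), array([-0.0004, -0.0017,  0.    ]))
```

```bash
python3 -m pendant '[[[-0.0028,0.0008,0.02],[0,0,0],0.08],[[-0.0028,0.0008,0.04],[0,0,0],0.07],[[-0.0028,0.0008,0.055],[0,0,0],0.065],[[-0.0028,0.0008,0.0647],[0,0,0],0.06],[[-0.0028,0.0008,0.0647],[0,0,0],0.06],[[-0.0028,0.0008,0.0647],[0,0,0],0.06],[[-0.0028,0.0008,0.0647],[0,0,0],0.06]]'
python3 -m pendant '[[[0,0,0],[0,0,0],0.056],[[0,0,0],[0,0,0],0.053],[[0,0,0],[0,0,0],0.051],[[0,0,0],[0,0,0],0.049],[[0,0,0],[0,0,0],0.045],[[0,0,0],[0,0,0],0.04],[[0,0,0],[0,0,0],0.04],[[0,0,0],[0,0,0],0.04]]'
python3 -c "
from h import *
o=get_obs(); print(o['contact_force'],o['moment'],o['tcp_rot'],delta([498,163,385])); snap('wrist','w2')"
```

```text
time: 1.9
tool_pos: [497.9, 164.1, 386.8]
tcp_rot: [3.141, 0.001, 2.782]
contact_force: [-0.0, -0.1, -0.7]
grip_width: 60.5
time: 2.57
tool_pos: [498.0, 163.2, 386.2]
tcp_rot: [-3.141, 0.001, 2.781]
contact_force: [-2.1, -3.3, 5.2]
grip_width: 49.6
[-2.13215566 -3.25911917  5.21285571] [-0.63391359  0.3268695  -0.00901012] [-3.14137993e+00  7.27450544e-04  2.78056703e+00] (array([-0.0001, -0.0002,  0.0012]), array([-0.0002,  0.0007, -0.    ]))
```

```bash
for i in 1; do python3 -m pendant '[[[0,-0.0005,0.001],[0,0,0],0.04],[[0,-0.0005,0.002],[0,0,0],0.04],[[0,-0.0005,0.002],[0,0,0],0.04],[[0,-0.0005,0.002],[0,0,0],0.04]]'; done
```

```text
time: 2.95
tool_pos: [497.8, 163.0, 384.8]
tcp_rot: [3.141, 0.001, 2.781]
contact_force: [-3.1, -3.2, 8.8]
grip_width: 49.9
```

```bash
python3 -m pendant '[[[0,0,0.001],[0,0,0],0.04],[[0,0,0.002],[0,0,0],0.04],[[0,0,0.002],[0,0,0],0.04],[[0,0,0.002],[0,0,0],0.04]]'
```

```text
time: 3.28
tool_pos: [497.8, 163.0, 383.1]
tcp_rot: [3.141, 0.002, 2.781]
contact_force: [-4.0, -3.6, 11.1]
grip_width: 49.8
```

```bash
python3 -m pendant '[[[0,0,0.001],[0,0,0],0.04],[[0,0,0.002],[0,0,0],0.04],[[0,0,0.002],[0,0,0],0.04],[[0,0,0.002],[0,0,0],0.04]]'
```

```text
time: 3.62
tool_pos: [497.7, 163.0, 382.0]
tcp_rot: [3.14, 0.003, 2.781]
contact_force: [-6.1, -3.6, 17.2]
grip_width: 49.7
```

```bash
python3 -m pendant '[[[0,0,0.001],[0,0,0],0.04],[[0,0,0.0015],[0,0,0],0.04],[[0,0,0.0015],[0,0,0],0.04],[[0,0,0.0015],[0,0,0],0.04]]'
```

```text
time: 3.95
tool_pos: [497.7, 163.1, 381.8]
tcp_rot: [3.139, 0.004, 2.781]
contact_force: [-7.2, -3.8, 25.4]
grip_width: 49.9
```

The push rose steeply at about 4 mm of travel, so the cap is on its stop at 25 N. Starting the anticlockwise turn, which is negative about tool z, with slightly less push.

```bash
python3 -m pendant '[[[0,0,-0.0003],[0,0,-0.05],0.04],[[0,0,-0.0003],[0,0,-0.1],0.04],[[0,0,-0.0003],[0,0,-0.15],0.04],[[0,0,-0.0003],[0,0,-0.2],0.04],[[0,0,-0.0003],[0,0,-0.2],0.04]]'; python3 -c "
from h import *
o=get_obs(); print(o['contact_force'],o['moment'],o['time'])"
```

```text
time: 4.37
tool_pos: [498.0, 163.3, 381.8]
tcp_rot: [3.139, 0.005, 2.983]
contact_force: [-4.6, -1.6, 21.8]
grip_width: 50.1
[-4.61616699 -1.61424232 21.84993724] [-0.3220789   0.87470234  0.02260973] 4.3667
```

```bash
python3 -m pendant '[[[0,0,0],[0,0,-0.05],0.04],[[0,0,0],[0,0,-0.1],0.04],[[0,0,0],[0,0,-0.15],0.04],[[0,0,-0.0003],[0,0,-0.2],0.04],[[0,0,-0.0005],[0,0,-0.2],0.04]]'; python3 -c "
from h import *
o=get_obs(); print(o['contact_force'],o['moment'],o['time'])"
```

```text
time: 4.78
tool_pos: [498.0, 163.4, 382.0]
tcp_rot: [3.14, 0.005, -3.1]
contact_force: [-4.1, 0.1, 17.9]
grip_width: 49.7
[-4.10606052  0.05751349 17.92530224] [-0.08852847  0.67604233  0.01484095] 4.7833
```

```bash
python3 -m pendant '[[[0,0,-0.0002],[0,0,-0.05],0.04],[[0,0,-0.0005],[0,0,-0.1],0.04],[[0,0,-0.0008],[0,0,-0.15],0.04],[[0,0,-0.0011],[0,0,-0.2],0.04],[[0,0,-0.0011],[0,0,-0.2],0.04]]'; python3 -c "
from h import *
o=get_obs(); print(o['contact_force'],o['moment'],o['time'])"
```

```text
time: 5.2
tool_pos: [498.0, 163.5, 382.9]
tcp_rot: [3.141, 0.005, -2.9]
contact_force: [-4.2, -0.7, 18.4]
grip_width: 49.8
[-4.23871706 -0.74359157 18.36874883] [-0.12308262  0.76274633 -0.0046125 ] 5.2
```

```bash
python3 -m pendant '[[[0,0,-0.0004],[0,0,-0.05],0.04],[[0,0,-0.0008],[0,0,-0.1],0.04],[[0,0,-0.0011],[0,0,-0.15],0.04],[[0,0,-0.0014],[0,0,-0.2],0.04],[[0,0,-0.0014],[0,0,-0.2],0.04]]'; python3 -m pendant '[[[0,0,-0.0004],[0,0,-0.05],0.04],[[0,0,-0.0008],[0,0,-0.1],0.04],[[0,0,-0.0011],[0,0,-0.15],0.04],[[0,0,-0.0014],[0,0,-0.2],0.04],[[0,0,-0.0016],[0,0,-0.24],0.04],[[0,0,-0.0016],[0,0,-0.24],0.04]]'; python3 -c "
from h import *
o=get_obs(); print(o['contact_force'],o['moment'],o['time'])"
```

```text
time: 5.62
tool_pos: [498.0, 163.5, 384.2]
tcp_rot: [-3.141, 0.005, -2.7]
contact_force: [-3.8, 0.2, 17.3]
grip_width: 49.8
time: 6.12
tool_pos: [498.0, 163.5, 385.6]
tcp_rot: [-3.141, 0.005, -2.46]
contact_force: [-3.4, -0.7, 15.6]
grip_width: 49.4
[-3.37183958 -0.74936744 15.58081119] [ 0.06815362  0.63308378 -0.09822281] 6.1167
```

```bash
python3 -m pendant '[[[0,0,-0.002],[0,0,0],0.04],[[0,0,-0.004],[0,0,0],0.04],[[0,0,-0.006],[0,0,0],0.04],[[0,0,-0.008],[0,0,0],0.04],[[0,0,-0.008],[0,0,0],0.04]]'; python3 -c "
from h import *
o=get_obs(); print(o['contact_force'],o['moment'],o['time'],o['joint_positions'])"
```

```text
time: 6.53
tool_pos: [498.1, 163.4, 391.7]
tcp_rot: [-3.141, 0.002, -2.462]
contact_force: [1.3, 1.5, 1.9]
grip_width: 50.0
[1.29922356 1.48453143 1.89366135] [ 0.19395245 -0.1689409   0.03644742] 6.5333 [ 1.70465599e-01  3.50818169e-01  1.54845564e+00  9.29594449e-04
  1.24029444e+00 -2.07983408e+00]
```

No downward drag on the tool, so the cap seems free. Lifting clear and looking.

```bash
python3 -m pendant '[[[0,0,-0.01],[0,0,0],0.04],[[0,0,-0.02],[0,0,0],0.04],[[0,0,-0.03],[0,0,0],0.04],[[0,0,-0.045],[0,0,0],0.04],[[0,0,-0.06],[0,0,0],0.04],[[0,0,-0.06],[0,0,0],0.04],[[0,0,-0.06],[0,0,0],0.04]]'; python3 -c "
from h import *
o=get_obs(); print(o['contact_force'])
c=snap('scene','s2'); t=snap('top','t2')
a=c['color'][270:400,330:450,::-1]; b=load('scene0')['color'][270:400,330:450,::-1]
cv2.imwrite('pics/s2c.png',cv2.resize(np.hstack([b,a]),None,fx=3.3,fy=3.3,interpolation=2))
print(delta([545,-177,450]),Ro.from_euler('xyz',o['tcp_rot']).as_matrix().round(2))"
```

```text
time: 7.12
tool_pos: [497.8, 163.0, 451.9]
tcp_rot: [-3.141, 0.002, -2.462]
contact_force: [-1.1, 0.3, -1.2]
grip_width: 49.9
[-1.10426994  0.31932519 -1.19100823]
(array([ 0.1767, -0.2943,  0.0004]), array([ 0.0007, -0.0011, -0.    ])) [[-0.78 -0.63  0.  ]
 [-0.63  0.78  0.  ]
 [-0.   -0.   -1.  ]]
```

View pics/s2c.png

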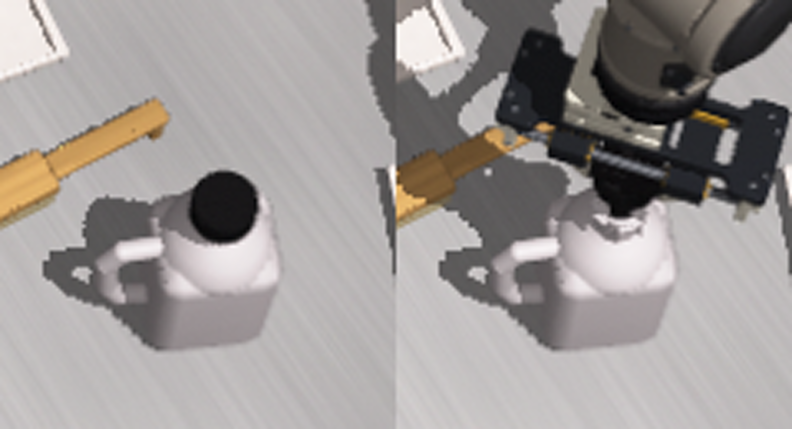

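The right half shows the neck bare and the jug exactly where it was. Carrying the cap to the dish.

```bash
python3 -m pendant '[[[0.008,-0.013,0],[0,0,0],0.04],[[0.024,-0.04,0],[0,0,0],0.04],[[0.042,-0.07,0],[0,0,0],0.04],[[0.06,-0.1,0],[0,0,0],0.04],[[0.078,-0.13,0],[0,0,0],0.04],[[0.096,-0.16,0],[0,0,0],0.04],[[0.114,-0.19,0],[0,0,0],0.04],[[0.132,-0.22,0],[0,0,0],0.04],[[0.15,-0.25,0],[0,0,0],0.04],[[0.165,-0.275,0],[0,0,0],0.04]]'
python3 -m pendant '[[[0.0117,-0.0193,0],[0,0,0],0.04],[[0.0117,-0.0193,0.02],[0,0,0],0.04],[[0.0117,-0.0193,0.05],[0,0,0],0.04],[[0.0117,-0.0193,0.08],[0,0,0],0.04],[[0.0117,-0.0193,0.11],[0,0,0],0.04],[[0.0117,-0.0193,0.14],[0,0,0],0.04],[[0.0117,-0.0193,0.17],[0,0,0],0.04],[[0.0117,-0.0193,0.2],[0,0,0],0.04],[[0.0117,-0.0193,0.21],[0,0,0],0.04],[[0.0117,-0.0193,0.21],[0,0,0],0.04]]'
python3 -c "
from h import *
o=get_obs(); print(o['contact_force'],o['joint_positions'])
c=snap('scene','s3');snap('wrist','w3')
cv2.imwrite('pics/s3c.png',cv2.resize(c['color'][220:360,240:400,::-1],None,fx=4,fy=4,interpolation=2))
print(delta([545,-177,200]))"
```

```text
time: 8.05
tool_pos: [542.0, -156.9, 449.8]
tcp_rot: [3.14, -0.001, -2.463]
contact_force: [0.1, -0.4, -0.8]
grip_width: 49.7
time: 8.88
tool_pos: [544.1, -176.4, 237.8]
tcp_rot: [3.135, -0.003, -2.462]
contact_force: [-0.9, -0.1, 0.2]
grip_width: 50.1
[-0.89974992 -0.10436553  0.15431569] [-4.47536614e-01  6.06282180e-01  1.59387599e+00  1.01536810e-04
  9.48876816e-01 -2.69752906e+00]
(array([0.0004, 0.0004, 0.0417]), array([-0.0003,  0.0002, -0.    ]))
```

View pics/w3.png

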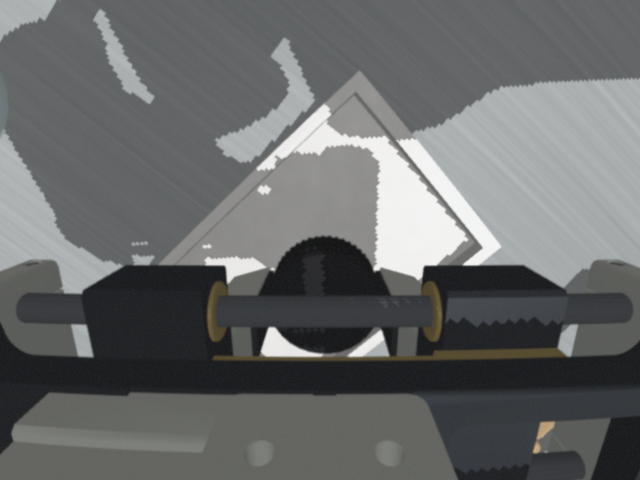

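```bash
python3 -c "
from h import *
c=load('w3'); print(atz(c,360,72,16),atz(c,500,247,16))"
python3 -m pendant '[[[0,0,0.015],[0,0,0],0.04],[[0,0,0.03],[0,0,0],0.04],[[0,0,0.04],[0,0,0],0.04],[[0,0,0.045],[0,0,0],0.04],[[0,0,0.045],[0,0,0],0.04],[[0,0,0.045],[0,0,0],0.04]]'
```

```text
[ 447.87192076 -229.91920186   16.        ] [469.22429577 -94.9436978   16.        ]
time: 9.48
tool_pos: [545.5, -177.0, 196.9]
tcp_rot: [-3.141, 0.001, -2.462]
contact_force: [-0.2, -0.0, 0.1]
grip_width: 49.8
```

The wrist view gives a dish centre of (542.5,-176), which agrees with my estimate. Lowering to contact.

```bash
python3 -m pendant '[[[0,0,0.003],[0,0,0],0.04],[[0,0,0.006],[0,0,0],0.04],[[0,0,0.008],[0,0,0],0.04],[[0,0,0.009],[0,0,0],0.04],[[0,0,0.009],[0,0,0],0.04],[[0,0,0.009],[0,0,0],0.04]]'
python3 -m pendant '[[[0,0,0.001],[0,0,0],0.04],[[0,0,0.0015],[0,0,0],0.04],[[0,0,0.0015],[0,0,0],0.04],[[0,0,0.0015],[0,0,0],0.04]]'
```

```text
time: 9.98
tool_pos: [545.2, -176.9, 187.1]
tcp_rot: [3.141, 0.0, -2.462]
contact_force: [-0.8, 0.3, 0.2]
grip_width: 50.1
time: 10.32
tool_pos: [545.2, -176.9, 185.6]
tcp_rot: [3.142, 0.0, -2.462]
contact_force: [-0.3, -0.3, -1.4]
grip_width: 50.0
```

```bash
python3 -m pendant '[[[0,0,0.0007],[0,0,0],0.04],[[0,0,0.0012],[0,0,0],0.04],[[0,0,0.0012],[0,0,0],0.04],[[0,0,0.0012],[0,0,0],0.04]]'
```

```text
time: 10.65
tool_pos: [545.2, -176.9, 185.2]
tcp_rot: [-3.141, 0.0, -2.462]
contact_force: [-1.7, -0.3, 5.3]
grip_width: 49.6
```

The cap touched down at 185 as expected, with 5 N. Releasing and retreating straight up.

```bash
python3 -m pendant '[[[0,0,0],[0,0,0],0.052],[[0,0,0],[0,0,0],0.058],[[0,0,0],[0,0,0],0.064],[[0,0,0],[0,0,0],0.066],[[0,0,0],[0,0,0],0.066],[[0,0,-0.005],[0,0,0],0.066],[[0,0,-0.02],[0,0,0],0.066],[[0,0,-0.045],[0,0,0],0.066],[[0,0,-0.08],[0,0,0],0.066],[[0,0,-0.12],[0,0,0],0.066]]'
python3 -m pendant '[[[0.04,0,-0.03],[0,0,0],0.066],[[0.08,0,-0.06],[0,0,0],0.066],[[0.11,0,-0.09],[0,0,0],0.066],[[0.14,0,-0.12],[0,0,0],0.066],[[0.14,0,-0.12],[0,0,0],0.066],[[0.14,0,-0.12],[0,0,0],0.066]]'
python3 -c "
from h import *
print(get_obs()['contact_force'])
c=snap('scene','s4');t=snap('top','t4')
a=cv2.resize(c['color'][245:395,230:430,::-1],(800,600),interpolation=2); cv2.imwrite('pics/s4c.png',a[:600])
cv2.imwrite('pics/t4c.png',cv2.resize(t['color'][190:280,190:350,::-1],None,fx=5,fy=5,interpolation=2))"
```

```text
time: 11.48
tool_pos: [544.6, -176.7, 304.5]
tcp_rot: [3.138, -0.002, -2.462]
contact_force: [0.4, -0.3, -0.0]
grip_width: 65.9
time: 11.98
tool_pos: [434.7, -266.6, 428.4]
tcp_rot: [-3.134, 0.001, -2.466]
contact_force: [1.0, -1.2, -0.2]
grip_width: 66.3
[ 1.03796968 -1.24448716 -0.21793711]
```

View pics/s4c.png

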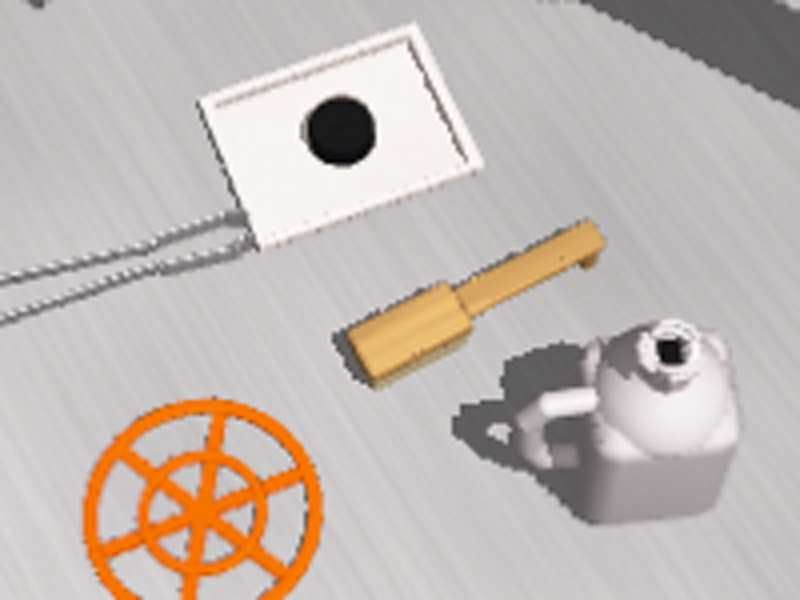

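The cap stands upright in the middle of the smallest dish, at (341,130) in the crop. The jug is open and unmoved, and the brush, tongs and trivet are in place. Handing in.

```bash
python3 -m pendant '[[[0,0,0],[0,0,0],0.066],[[0,0,0],[0,0,0],0.066],[[0,0,0],[0,0,0],0.066]]'; python3 -c "
from plant import close_job; print(close_job())"
```

```text
time: 12.33
tool_pos: [436.8, -264.2, 423.1]
tcp_rot: [3.139, -0.0, -2.461]
contact_force: [0.6, 1.3, 0.5]
grip_width: 66.0
the job is handed in; nothing more can be done
None
```

The job is done and handed in at 12.3 s; `close_job` reports no verdict.

- **Opening:** I gripped the cap and pushed it down about 4 mm until the force rose steeply. The peak reading between moves was 25 N. I turned it about 60 deg anticlockwise at 22 to 16 N, letting it rise, and it lifted off without pulling on the jug.
- **Placing:** I set the cap in the smallest dish, letting go only after it touched down with about 5 N. The arm then moved clear.
- **Last checks:** The final scene picture shows the cap upright near the dish's centre. The jug, brush, tongs and trivet look unmoved. The measuring jug, container and oil bottle were outside that crop and I did not look at them again, but the arm did not go near them.
- **Disagreements:**
  - The cameras differed by about 7 mm on the dish and a few mm on the cap.
  - The dish measured about 180 x 136 mm against the stated 170 x 130. I put this down to blurred edges.
  - About 7 N of side force built up while pushing, with no visible shift of the jug.

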